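Angle the socket strip past the post into its bracket

TASK

Push the loose socket strip along the desk into its steel bracket: angle one end in behind the short post, then swing the other end in, until the strip lies flat on the desk between the two cheeks, against the back fence along its whole length. Only push it with the fingers: do not grip it or lift it, and leave the other things on the desk where they are.

Things in the scene. Friction and masses are not known exactly. Their poses are not given: they have to be found in the camera images.
- strip: loose socket strip: rigid bar 260 mm long (its y), 44 mm wide (its x), 42 mm tall, 0.35 to 0.65 kg, aluminium, black end caps, four round sockets and a rocker switch on top, no lead. Slides on the desk with a few newtons. Origin: centre of its underside, z up. At the start its x points roughly away from the robot, its y to the robot's left
- strip_center (a point): the middle of the strip, 21 mm above its underside
- strip_left (a point): centre of the strip's end face at its +y end (the switch end), 130 mm from the middle, 21 mm above its underside
- strip_right (a point): centre of the strip's end face at its -y end (the inlet end), 130 mm from the middle, 21 mm above its underside
- strip_near: the thin metal side plate on the strip's -x long side, 248 mm long, outer face 22 mm from the strip's centre line (part of the strip; origin 20.5 mm from the centre line, level with the strip's underside)
- strip_far: the same side plate on the strip's +x long side
- bay: steel parking bracket fixed to the desk, 36 mm high: back fence 305 mm long inside, an end cheek at each end reaching 80 mm forward from it, 4 mm sheet, no floor, open above and at the front (robot side). Origin: on the desk, middle of the fence's inner face; x points into the fence, y along it to the robot's left. The strip touches the fence with its centre line at bay x = -22 mm
- post: short round steel post fixed to the desk, 35 mm across and 60 mm tall, about 130 mm in front of the fence, before the left half of the bay's open front; a flat foot disc 60 mm across, 1 mm high, which the strip slides over freely. Origin: its axis at the desk
- mouse: bystander: black computer mouse, about 100 x 58 x 32 mm, loose on the desk; origin on its underside under its centre
- harddrive: bystander: bare metal hard drive, 147 x 101 x 25 mm, loose on the desk; origin on its underside under its centre
- cooler: bystander: square processor cooler with a fan on top, 80 x 80 x 52 mm, loose on the desk; origin on its underside under its centre
- adapter: bystander: black power adapter brick, 50 x 100 x 32 mm, loose on the desk; origin on its underside under its centre
- screwcup: bystander: small white cup, 60 mm across, 45 mm tall, loose on the desk; origin on its underside under its centre
- screwdriver: bystander: screwdriver with an orange handle, loose on the desk; origin on its underside
- ssd: bystander: flat black solid-state drive, 70 x 100 x 9 mm, loose on the desk; origin on its underside under its centre

How it is judged:
At the end, for the whole second after the job is handed in: The strip rests flat and still on the desk inside the bracket, its middle within 30 mm of the bracket's middle along the fence, and its centre line at both ends no more than 32 mm from the fence (22 mm is touching: a gap of up to 10 mm) (x of each of strip_left, strip_right in the frame of bay above -0.032 m and x of strip_center in the frame of bay below -0.015 m and y of strip_center in the frame of bay between -0.03 and 0.03 m and height (world z) of strip below 0.006 m and angle between strip's own z axis and vertical below 0.06 rad and linear speed of strip below 0.01 m/s).
It fails at once if the strip is lifted off the desk (its middle rises by more than 12 mm) (height (world z) of strip_center above 0.033 m).
It fails at once if the strip is tipped (more than 0.25 rad) (angle between strip's own z axis and vertical above 0.25 rad).
It fails at once if the strip is gripped: the fingers press on both of its long sides at once (over 1 N each) (contact force between the fingers and strip_near above 1 N and contact force between the fingers and strip_far above 1 N).
It fails at once if one of the other loose things on the desk is moved by more than 30 mm (distance of any of mouse, harddrive, cooler, adapter, screwcup, screwdriver, ssd from where it was at the start of the episode above 0.03 m).
It also fails if it takes over 58 s, if anything falls off the work surface, if the arm or the gripper's body presses on something with over 40 N, if the wrist force passes 120 N, or if a joint passes its speed limit or range.

ROBOT

A 6-joint arm with a two-finger parallel gripper is mounted at the origin on the work surface. World frame = base frame: x ahead of the robot, y to its left, z up, the work surface at z = 0. Lengths are in m, angles in rad, forces in N, time in s.
With the tool pointing down it reaches from about 0.375 to 0.9 m from the base axis. Payload 3.1 kg.
Tool frame: the origin (TCP) lies at the very end of the fingers, on their centre line; the grasp point (between the pads) lies 19 mm behind it (robot.hold_point_z is the z of the grasp point in the tool frame, in m); z points along the fingers, y is the direction in which the jaws open and shut (so a half turn about z gives the same grasp; the last joint's range is limited). The gripper opens to 87 mm and grips with 3 to 60 N. Pads are 19 mm wide; open, the fingers measure 117 mm over their backs; the gripper's body (75 mm by 190 mm) begins 51 mm behind the grasp point.
Start: joints at [1.099, 0.527, 1.433, -0, 1.181, -0.178], TCP at [0.18, 0.598, 0.223] pointing down, gripper open.
Joint ranges: [-3.08, 3.08], [-0.75, 2.2], [0.22, 2.44], [-1.43, 4.57], [0, 2.65], [-2.85, 2.85]. Speed limits (rad/s): [2.79, 2.79, 3.14, 3.14, 3.14, 3.14].

INTERFACE

Orientations are given as a unit quaternion [x, y, z, w].
In Python, from rig import robot, viewer, spotter gives the robot as it stands.
- The arm moves only by the shell command python3 -m crank 'ROWS' [FORCE]. ROWS is text: rows parted by semicolons, each of 7 numbers parted by spaces: the turn, a rotation vector about the tool's x, y, z in units of 5 degrees (1.0 is 5 degrees), then the shift along the tool's x, y, z in units of 40 mm (1.0 is 40 mm), then the gripper's target within -1 to 1 (shut at 1, half-way at 0, fully open at -1). A call has 1 to 5 rows; each row shifts and turns the pose as measured when the row begins, along the tool's axes as they then stand; what a row does not reach is not made up. A row lasts 1/8 s, in which the tool goes at most 62.5 mm and 10.7 degrees, less where a joint would pass 70% of its speed; a pose out of reach is approached as far as the arm can. A call is refused whole if a number of a shift passes 1 or a number of a turn 1, either way. A call with a gripper value outside its range is refused whole. The fingers move at their own pace and stop on an object; FORCE is the grip in N (left out, the last holds). Time passes only in rows, so rows that do not move let the fingers close. It gives the time, the measured TCP pose, the force and the opening at its end, in the units of the state.
- robot.get_obs(): the state, without advancing time (a new reading comes with each control period).
- viewer.camera(name): name is "side" or "top"; returns a dict with "img" (480x640x3 uint8, red, green, blue), "camera_matrix" (3x3 intrinsics, pixels), "distortion" ([k1, k2, p1, p2, k3] as OpenCV has them; the pictures are not rectified), "xyz" and "attitude" of the camera in the world. Camera axes: x right, y down, z forward; pixel columns grow to the right and rows downward; lengths in m; the calibration is good to about 2 mm. A picture is of the moment at which its call begins. There is no depth.
- robot.hand_in(): hands the job in, once; it reports no verdict.
Trained networks look in a picture, given as the dict that the camera call returned (one of the last four; its "shot" number tells which), for a name from the list of things; names that differ only in an ending like _2 or _b are one class to them, and where a whole thing is asked for, a point or a joint stands for the part that bears it (a point fixed in the world has none). Each returns a list of dicts, best first, with "score" (0 to 1); they miss things now and then, are a little off and sometimes report something else, mostly with a low value. They report only what shows in the picture. A call takes as long as a camera call.
- spotter.boxes_of(name, picture): "at" ([x, y, z] in m, in the coordinates of the camera as it stood for that picture, good to about 4 mm: the middle of the surface that is visible of it).
The state is a dict: "time": time; "q": joint angles; "joint_velocities": joint speeds; "joint_torque": joint torques, N m; "position": TCP position; "tool_rot": TCP orientation; "ft_force": force on the tool from outside, world axes, zero at the start; "moment": the same for the moment, N m; "grip_width": finger opening in m.
Only numpy, scipy, OpenCV 4.12 (cv2) and the standard library are available. Lean on these libraries where they do the work, as an engineer would, in place of code of your own. Each camera call takes 0.05 s, during which the arm holds its last target.

## Working session

There is one attempt and no reset: what is moved stays moved. The work goes in short steps, Python scripts to look and compute and a shell command to move; the robot and the scene stay as the last step left them, time stands still between calls to the robot, and variables do not carry over. Pictures are saved under pics/ and viewed, and the job is handed in when it is done.

```bash
ls; mkdir -p pics; cat > h.py <<'E'
import numpy as np, cv2
from scipy.spatial.transform import Rotation as R
from rig import robot, viewer, spotter
def pose(c):
    a=np.array(c["attitude"],float)
    Rm=R.from_quat(a).as_matrix() if a.size==4 else a.reshape(3,3)
    return Rm,np.array(c["xyz"],float)
def w(c,p):
    Rm,t=pose(c); return Rm@np.array(p)+t
def pix(c,P):
    Rm,t=pose(c); P=np.atleast_2d(np.array(P,float))
    pc=(P-t)@Rm
    return cv2.projectPoints(pc,np.zeros(3),np.zeros(3),np.array(c["camera_matrix"],float),np.array(c["distortion"],float))[0][:,0]
def ray(c,uv,z):
    Rm,t=pose(c)
    n=cv2.undistortPoints(np.array(uv,float).reshape(-1,1,2),np.array(c["camera_matrix"],float),np.array(c["distortion"],float))[:,0]
    d=np.c_[n,np.ones(len(n))]@Rm.T
    return t+d*((z-t[2])/d[:,2])[:,None]
def save(c,n): cv2.imwrite("pics/"+n,cv2.cvtColor(c["img"],cv2.COLOR_RGB2BGR))
E
python3 - <<'E'
from h import *
o=robot.get_obs(); print({k:np.round(v,3) for k,v in o.items()})
for n in("top","side"):
    c=viewer.camera(n); save(c,n+"0.png"); print(n,c["xyz"],c["attitude"],c["camera_matrix"])
    for k in "strip strip_left strip_right strip_near strip_far bay post mouse harddrive cooler adapter screwcup screwdriver ssd".split():
        r=spotter.boxes_of(k,c)
        print(k,[(round(x["score"],2),np.round(w(c,x["at"]),3).tolist()) for x in r[:2]])
E
```

```text
pics
{'time': np.float64(0.0), 'q': array([ 1.1  ,  0.528,  1.434,  0.   ,  1.181, -0.179]), 'joint_velocities': array([ 0.001,  0.   , -0.001,  0.001, -0.   ,  0.001]), 'joint_torque': array([ -0.   , -44.004, -17.66 ,   0.063,   0.058,  -0.   ]), 'position': array([0.18 , 0.598, 0.222]), 'tool_rot': array([ 0.146,  0.989, -0.001, -0.   ]), 'ft_force': array([-0.565, -0.139,  0.22 ]), 'moment': array([ 0.039,  0.002, -0.035]), 'grip_width': np.float64(0.087)}
top [ 0.36728833 -0.02149517  1.17142309] [ 0.70483264 -0.700995    0.07854004 -0.07515598] [[462.14788541   0.         324.58914822]
 [  0.         462.14788541 240.77707763]
 [  0.           0.           1.        ]]
strip [(0.74, [0.449, -0.098, 0.039])]
strip_left [(0.87, [0.449, -0.101, 0.041]), (0.58, [0.535, -0.391, 0.02])]
strip_right [(0.82, [0.45, -0.096, 0.046])]
strip_near [(0.69, [0.433, -0.1, 0.04]), (0.2, [0.689, 0.03, 0.019])]
strip_far [(0.51, [0.477, -0.097, 0.033])]
bay [(0.97, [0.689, 0.027, 0.022])]
post [(0.62, [0.563, 0.095, 0.001])]
mouse [(0.93, [0.473, 0.22, 0.026]), (0.62, [0.76, 0.12, 0.05])]
harddri
[... 419 characters left out ...]
23.39010223]
 [  0.         491.02274027 239.35725137]
 [  0.           0.           1.        ]]
strip [(0.67, [0.447, -0.132, 0.041])]
strip_left [(0.82, [0.447, -0.133, 0.037])]
strip_right [(0.71, [0.447, -0.134, 0.042]), (0.36, [0.564, 0.084, 0.026])]
strip_near [(0.9, [0.436, -0.119, 0.027])]
strip_far []
bay [(0.72, [0.683, -0.024, 0.019]), (0.69, [0.759, 0.106, 0.042])]
post []
mouse [(0.81, [0.467, 0.208, 0.022])]
harddrive [(0.94, [0.623, 0.303, 0.025]), (0.16, [0.76, 0.104, 0.041])]
cooler [(0.74, [0.758, 0.102, 0.04])]
adapter [(0.69, [0.613, -0.229, 0.033])]
screwcup [(0.83, [0.768, 0.006, 0.029])]
screwdriver [(0.88, [0.532, -0.393, 0.022])]
ssd [(0.85, [0.742, -0.109, 0.009])]
```

View pics/top0.png

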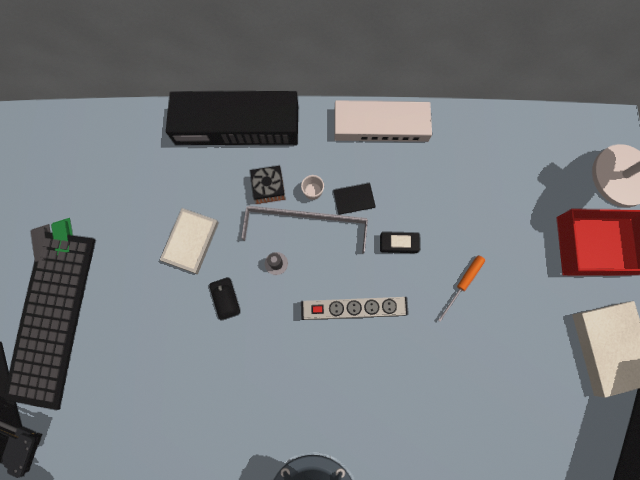

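View pics/side0.png

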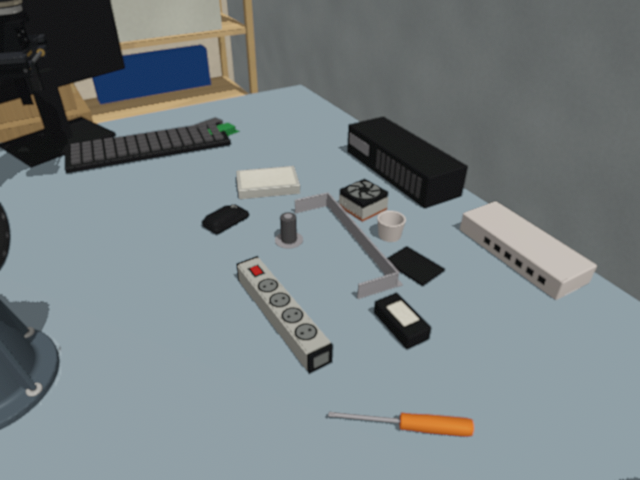

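```bash
python3 - <<'E'
from h import *
im=cv2.imread("pics/top0.png")
c=im[190:330,230:430]; cv2.imwrite("pics/crop0.png",cv2.resize(c,(800,560),interpolation=cv2.INTER_CUBIC))
E
```

```text
(no output)
```

View pics/crop0.png

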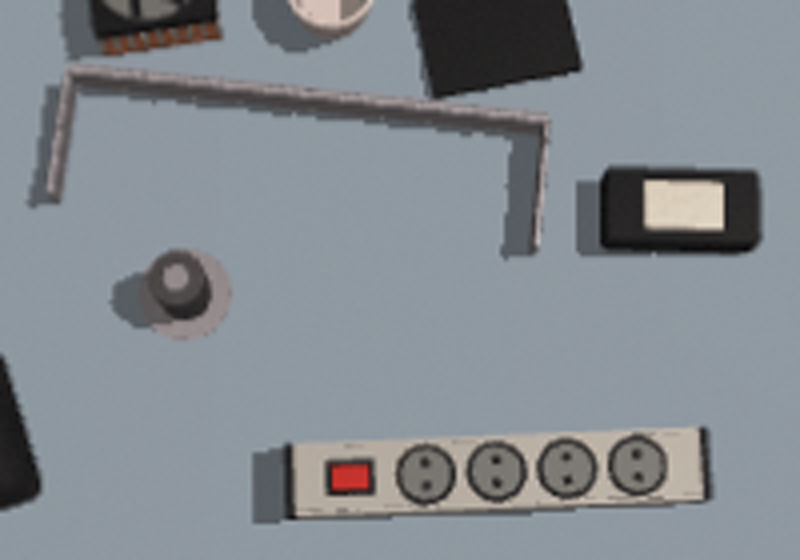

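```bash
cat >> h.py <<'E'
import json
def top(name):
    c=viewer.camera("top"); save(c,name); return c
def bayT():
    b=json.load(open("bay.json")); return np.array(b["o"]),b["yaw"]
def tobay(P):
    o,y=bayT(); d=np.atleast_2d(P)[:,:2]-o; cs,sn=np.cos(y),np.sin(y)
    return np.c_[d@[cs,sn],d@[-sn,cs]]
def frombay(P):
    o,y=bayT(); P=np.atleast_2d(np.array(P,float)); cs,sn=np.cos(y),np.sin(y)
    return o+np.c_[P[:,0]*cs-P[:,1]*sn,P[:,0]*sn+P[:,1]*cs]
E
python3 - <<'E'
from h import *
c=viewer.camera("top")
f=lambda L,z: ray(c,[(230+x/4,190+y/4) for x,y in L],z)
b=f([(72,73),(547,122),(53,200),(538,250)],.036); print("bay",b.round(4))
print("len",np.linalg.norm(b[0,:2]-b[1,:2]),np.linalg.norm(b[0,:2]-b[2,:2]),np.linalg.norm(b[1,:2]-b[3,:2]))
d=b[0]-b[1]; yaw=np.arctan2(-d[0],d[1]); print("bay yaw",np.degrees(yaw))
o=(b[0]+b[1])[:2]/2-.002*np.array([np.cos(yaw),np.sin(yaw)])
json.dump(dict(o=o.tolist(),yaw=float(yaw)),open("bay.json","w")); print("o",o)
s=f([(288,443),(292,518),(710,500),(707,428)],.042); print("strip",s.round(4), s.mean(0))
print("sizes",np.linalg.norm(np.roll(s,-1,0)-s,axis=1))
d=(s[0]+s[1]-s[2]-s[3]); print("strip yaw",np.degrees(np.arctan2(-d[0],d[1])))
print("foot",f([(185,293)],.001),"posttop",f([(177,277)],.06))
print("bayframe strip",tobay(s),tobay(s.mean(0)),"post",tobay(f([(185,293)],.001)))
print("tool R",R.from_quat(robot.get_obs()["tool_rot"]).as_matrix().round(3))
E
```

```text
bay [[ 0.7027  0.1703  0.036 ]
 [ 0.6721 -0.1334  0.036 ]
 [ 0.6193  0.1788  0.036 ]
 [ 0.5891 -0.1265  0.036 ]]
len 0.30517232849251863 0.08381786993861387 0.0832559156382758
bay yaw -5.764045032226121
o [0.68540387 0.01864589]
strip [[ 0.4672  0.028   0.042 ]
 [ 0.422   0.0249  0.042 ]
 [ 0.4336 -0.2289  0.042 ]
 [ 0.4774 -0.2283  0.042 ]] [ 0.45004503 -0.10105378  0.042     ]
sizes [0.04538706 0.2540652  0.04380471 0.2564914 ]
strip yaw 2.444856441026944
foot [[0.56646301 0.0973511  0.001     ]] posttop [[0.56629433 0.09651742 0.06      ]]
bayframe strip [[-0.21799774 -0.01260653]
 [-0.26274576 -0.02019597]
 [-0.22568402 -0.27154344]
 [-0.18216118 -0.26658208]] [[-0.22214718 -0.142732  ]] post [[-0.126244    0.06636181]]
tool R [[-0.957  0.289  0.   ]
 [ 0.289  0.957  0.   ]
 [ 0.     0.    -1.   ]]
```

```bash
cat >> h.py <<'E'
def go(x,y,z,psi):
    o=robot.get_obs(); Rm=R.from_quat(o["tool_rot"]).as_matrix(); p=np.array(o["position"])
    cur=np.degrees(np.arctan2(-Rm[0,1],Rm[1,1]))
    s=np.radians(psi); Rt=np.array([[-np.cos(s),-np.sin(s),0],[-np.sin(s),np.cos(s),0],[0,0,-1]]).T
    rv=np.degrees(R.from_matrix(Rm.T@Rt).as_rotvec())/5
    print("t",round(float(o["time"]),2),"pos",p.round(4),"psi",round(cur,1),"F",np.round(o["ft_force"],1),"w",round(float(o["grip_width"]),3))
    print("turn units",rv.round(2)," shift units",(Rm.T@(np.array([x,y,z])-p)/.04).round(2))
E
python3 -m crank '0 0 0.2 -0.9 -0.9 0.2 -1;0 0 0.2 -0.9 -0.9 0.2 -1;0 0 0.2 -0.9 -0.9 0.2 -1;0 0 0 -0.9 -0.9 0.2 -1;0 0 0 -0.9 -0.9 0.2 -1'
python3 -m crank '0 0 0 -0.9 -0.9 0.2 -1;0 0 0 -0.9 -0.9 0.2 -1;0 0 0 -0.9 -0.9 0.2 -1;0 0 0 -0.9 -0.9 0.2 -1;0 0 0 -0.9 -0.9 0.2 -1'
python3 -c "
from h import *
go(.385,-.09,.08,-20)"
```

```text
time: 2.17
position: [0.2972, 0.3697, 0.1824]
tool_rot: [0.169, 0.986, 0.004, 0.002]
ft_force: [0.9, -0.3, 0.0]
grip_width: 0.0871
time: 2.8
position: [0.4129, 0.1337, 0.142]
tool_rot: [0.168, 0.986, 0.006, 0.006]
ft_force: [-0.4, 0.4, -0.3]
grip_width: 0.0869
t 2.8 pos [0.4129 0.1337 0.142 ] psi -19.4 F [-0.4  0.4 -0.3] w 0.087
turn units [0.15 0.11 0.13]  shift units [-1.18 -5.53  1.49]
```

```bash

python3 -m crank '0.1 0.1 0.1 -0.2 -0.9 0.2 -1;0 0 0 -0.2 -0.9 0.2 -1;0 0 0 -0.2 -0.9 0.2 -1;0 0 0 -0.2 -0.9 0.2 -1;0 0 0 -0.2 -0.9 0.2 -1'
python3 -m crank '0 0 0 0 -0.8 0.2 -1;0 0 0 0 0 0 -1'
python3 -c "
from h import *
go(.385,-.09,.012,-20)"
```

```text
time: 3.42
position: [0.3953, -0.0572, 0.101]
tool_rot: [0.174, 0.985, 0.002, 0.006]
ft_force: [0.6, -0.3, -0.3]
grip_width: 0.087
time: 3.68
position: [0.3856, -0.0911, 0.0925]
tool_rot: [0.176, 0.984, 0.002, 0.007]
ft_force: [0.3, 0.7, -0.3]
grip_width: 0.0871
t 3.67 pos [ 0.3856 -0.0911  0.0925] psi -20.3 F [ 0.3  0.7 -0.3] w 0.087
turn units [ 0.06  0.16 -0.06]  shift units [0.05 0.01 2.01]
```

```bash

python3 -m crank '0.1 0.1 0 0 0 0.9 -1;0 0 0 0 0 0.8 -1;0 0 0 0 0 0.2 -1;0 0 0 0 0 0 -1'
python3 - <<'E'
from h import *
go(.44,-.09,.012,-31)
save(viewer.camera("side"),"s1.png")
E
```

```text
time: 4.18
position: [0.39, -0.091, 0.0166]
tool_rot: [0.176, 0.984, -0.003, 0.006]
ft_force: [0.3, -0.4, 0.3]
grip_width: 0.0874
t 4.17 pos [ 0.39   -0.091   0.0166] psi -20.3 F [ 0.3 -0.4  0.3] w 0.087
turn units [-0.03  0.14  2.15]  shift units [-1.16  0.46  0.13]
```

View pics/s1.png

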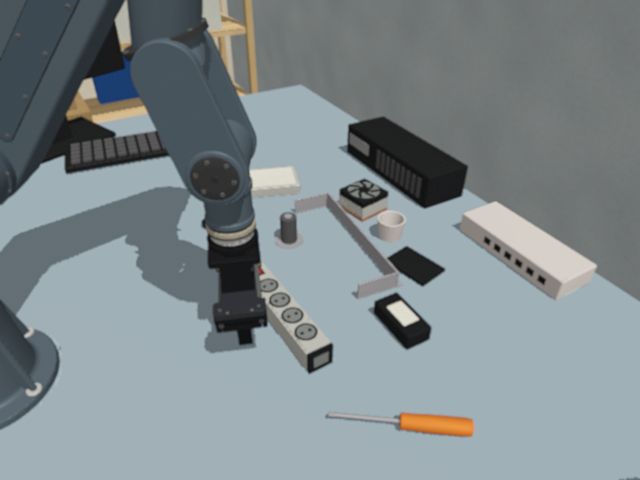

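```bash

python3 -m crank '0 0.1 0.4 -0.3 0.1 0.05 -1;0 0 0.4 -0.3 0.1 0 -1;0 0 0.4 -0.3 0.1 0 -1;0 0 0.4 -0.3 0.1 0 -1;0 0 0.3 -0.3 0 0 -1'
python3 - <<'E'
from h import *
go(.44,-.09,.012,-31)
save(viewer.camera("top"),"t2.png")
E
```

```text
time: 4.85
position: [0.4451, -0.0956, 0.0199]
tool_rot: [0.256, 0.967, -0.001, -0.005]
ft_force: [-2.5, 1.4, -0.4]
grip_width: 0.0872
t 4.85 pos [ 0.4451 -0.0956  0.0199] psi -29.7 F [-2.5  1.4 -0.4] w 0.087
turn units [-0.06 -0.11  0.26]  shift units [0.18 0.06 0.2 ]
```

View pics/t2.png

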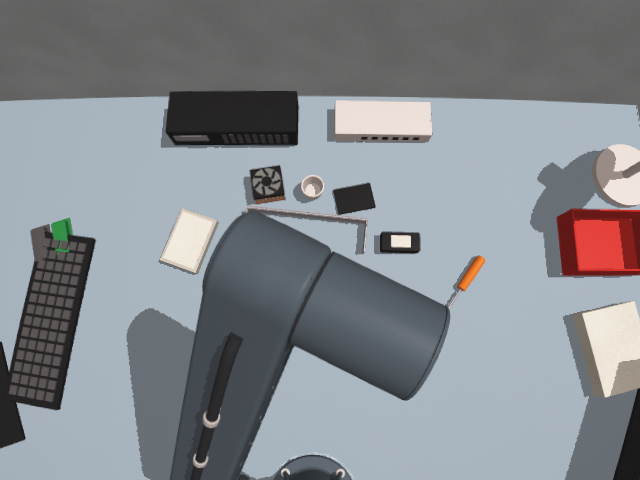

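```bash

cat >> h.py <<'E'
def stripbox(x,y,yaw):
    s=np.radians(yaw); c_,s_=np.cos(s),np.sin(s)
    P=[]
    for z in(.042,0):
        for a,b in((.022,.13),(-.022,.13),(-.022,-.13),(.022,-.13)):
            P.append((x+a*c_-b*s_,y+a*s_+b*c_,z))
    return np.array(P)
def overlay(c,name,pose,crop=None,k=2):
    im=cv2.cvtColor(c["img"],cv2.COLOR_RGB2BGR)
    if crop: x0,y0,x1,y1=crop
    else: x0,y0,x1,y1=0,0,640,480; k=1
    im=cv2.resize(im[y0:y1,x0:x1],None,fx=k,fy=k,interpolation=cv2.INTER_CUBIC)
    if pose is not None:
        p=((pix(c,stripbox(*pose))-[x0,y0])*k).astype(int)
        for i in range(4):
            for a,b in((i,(i+1)%4),(i+4,(i+1)%4+4),(i,i+4)):
                cv2.line(im,tuple(map(int,p[a])),tuple(map(int,p[b])),(0,255,0) if a<4 and b<4 else (255,255,0),1)
    cv2.imwrite("pics/"+name,im)
E
python3 - <<'E'
from h import *
c=viewer.camera("side"); r=spotter.boxes_of("strip",c); print([(x["score"],w(c,x["at"])) for x in r])
overlay(c,"s2.png",None,(170,160,490,400),2)
E
```

```text
[(0.61, array([ 0.48791483, -0.17826982,  0.04120005])), (0.5, array([0.76783859, 0.00637779, 0.0308889 ]))]
```

View pics/s2.png

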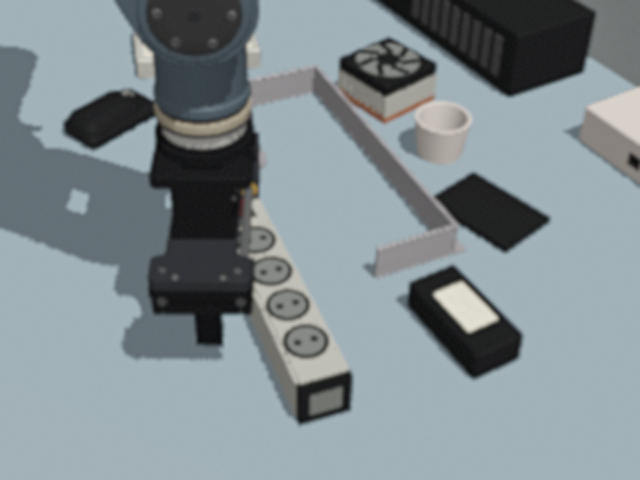

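```bash

cat >> h.py <<'E'
# local coords of the strip features from initial top view
from scipy.optimize import least_squares
SOCK=[(0,y) for y in (.0435,.0005,-.0435,-.0870)]
FE={'s1':SOCK[0],'s2':SOCK[1],'s3':SOCK[2],'s4':SOCK[3],'rn':(-.022,-.13),'rf':(.022,-.13),'ln':(-.022,.13),'lf':(.022,.13),'sw':(0,.0905)}
def fit(c,obs,x0=(.47,-.1,-20)):
    ks=list(obs); uv=np.array([obs[k] for k in ks],float)
    def res(p):
        s=np.radians(p[2]); L=np.array([FE[k] for k in ks])
        P=np.c_[p[0]+L[:,0]*np.cos(s)-L[:,1]*np.sin(s),p[1]+L[:,0]*np.sin(s)+L[:,1]*np.cos(s),np.full(len(ks),.042)]
        return (pix(c,P)-uv).ravel()
    r=least_squares(res,x0,x_scale=[.01,.01,1],loss="soft_l1")
    p=r.x; s=np.radians(p[2]); u=np.array([-np.sin(s),np.cos(s)])
    print("fit",p.round(4),"rms px",np.sqrt(np.mean(r.fun**2)).round(2),"\nres",dict(zip(ks,r.fun.reshape(-1,2).round(1).tolist())))
    b=tobay([p[:2],p[:2]+.13*u,p[:2]-.13*u]); print("bay: centre",b[0].round(4),"left",b[1].round(4),"right",b[2].round(4),"relyaw",round(p[2]-np.degrees(bayT()[1]),2))
    return p
E
python3 - <<'E'
from h import *
c=viewer.camera("top")
f=lambda L: [(230+x/4,190+y/4) for x,y in L]
print("initial")
o=dict(zip(['s1','s2','s3','s4','sw','lf','ln','rn','rf'],f([(425,473),(497,471),(567,467),(638,464),(350,477),(288,443),(292,518),(710,500),(707,428)])))
fit(c,o)
c=viewer.camera("side"); z=lambda x,y:(170+x/2,160+y/2)
p=fit(c,dict(s1=z(257,239),s2=z(271,270),s3=z(287,304),s4=z(306,340),rn=z(297,387),rf=z(350,373)))
overlay(c,"s3.png",p,(170,160,490,400),2)
E
```

```text
initial
fit [ 0.4507 -0.0997  2.4878] rms px 0.61 
res {'s1': [0.3, 0.3], 's2': [-0.0, 0.1], 's3': [0.5, 0.3], 's4': [0.5, 0.4], 'sw': [-0.3, 0.0], 'lf': [-1.3, 0.1], 'ln': [-1.8, -0.5], 'rn': [0.7, -0.3], 'rf': [0.1, -0.4]}
bay: centre [-0.2216 -0.1413] left [-0.2402 -0.0127] right [-0.2029 -0.27  ] relyaw 8.25
fit [  0.4983  -0.1084 -10.5624] rms px 0.36 
res {'s1': [-0.3, -0.6], 's2': [0.1, -0.4], 's3': [0.3, -0.2], 's4': [-0.4, 0.3], 'rn': [-0.2, 0.4], 'rf': [0.5, 0.1]}
bay: centre [-0.1734 -0.1452] left [-0.1625 -0.0156] right [-0.1843 -0.2747] relyaw -4.8
```

View pics/s3.png

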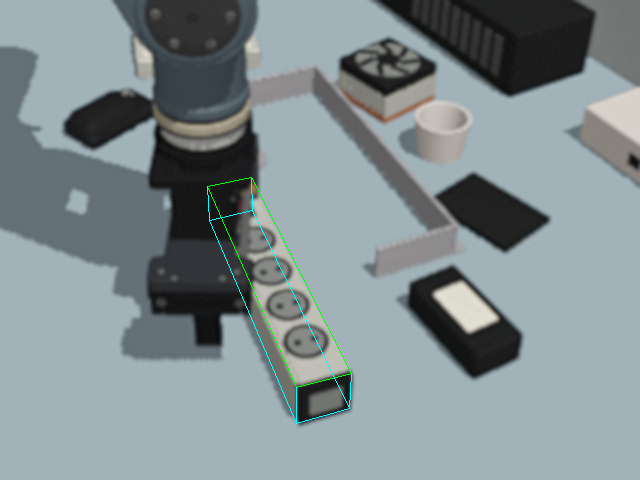

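```bash

python3 -m crank '0 0 0.3 0.5 0 0.1 -1;0 0 0 0.3 0.6 0 -1;0 0 0 0 0.7 0 -1;0 0 0 0 0.1 0 -1'
python3 - <<'E'
from h import *
go(.440,-.040,.015,-33)
E
```

```text
time: 5.6
position: [0.4491, -0.0337, 0.0158]
tool_rot: [0.272, 0.962, -0.002, -0.001]
ft_force: [-0.6, 0.1, -1.0]
grip_width: 0.0871
t 5.6 pos [ 0.4491 -0.0337  0.0158] psi -31.5 F [-0.6  0.1 -1. ] w 0.087
turn units [-0.05 -0.    0.3 ]  shift units [ 0.11 -0.25  0.02]
```

```bash

python3 -m crank '0 0 0 -0.3 0 0 -1;0 0 0 -0.3 0 0 -1;0 0 0 -0.3 0.05 0 -1;0 0 0 -0.3 0.05 0 -1;0 0 0 0 0 0 -1'
python3 - <<'E'
from h import *
go(.440,-.040,.015,-33)
c=viewer.camera("side")
overlay(c,"s4.png",None,(170,160,490,400),2)
E
```

```text
time: 6.22
position: [0.493, -0.0582, 0.0155]
tool_rot: [0.272, 0.962, -0.002, -0.003]
ft_force: [0.6, 0.4, -0.3]
grip_width: 0.0871
t 6.22 pos [ 0.493  -0.0582  0.0155] psi -31.6 F [ 0.6  0.4 -0.3] w 0.087
turn units [-0.06 -0.04  0.28]  shift units [ 1.37 -0.31  0.02]
```

View pics/s4.png

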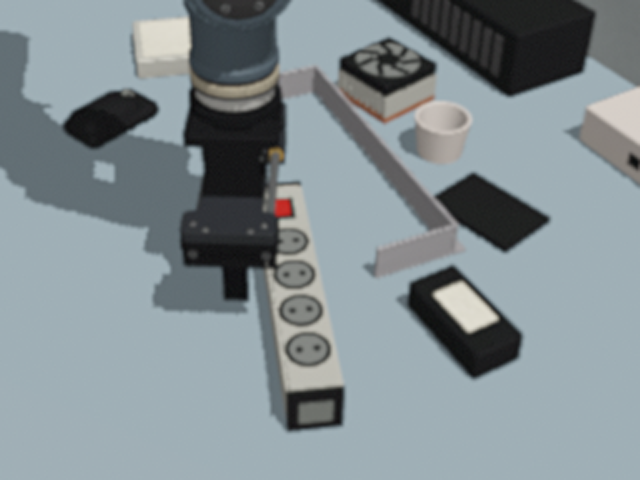

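```bash

python3 - <<'E'
from h import *
c=viewer.camera("side"); z=lambda x,y:(170+x/2,160+y/2)
p=fit(c,dict(s1=z(290,241),s2=z(294,274),s3=z(301,310),s4=z(308,349),rn=z(286,393),rf=z(341,388),lf=z(300,183)))
s=np.radians(25-0);
b=tobay(p[:2])[0]*1000; print("n,a at 25:",b[0]*np.cos(s)-b[1]*np.sin(s),b[0]*np.sin(s)+b[1]*np.cos(s))
E
```

```text
fit [  0.5129  -0.1223 -22.722 ] rms px 0.75 
res {'s1': [-0.8, -0.5], 's2': [0.1, -0.5], 's3': [-0.2, -0.1], 's4': [-0.3, 0.1], 'rn': [-0.2, 0.8], 'rf': [1.4, 0.6], 'lf': [0.5, -1.9]}
bay: centre [-0.1575 -0.1576] left [-0.1195 -0.0332] right [-0.1954 -0.2819] relyaw -16.96
n,a at 25: -76.09649374263363 -209.37310309223727
```

```bash

python3 -m crank '0 0 0 -0.3 0.05 0 -1;0 0 0 0 0 0 -1;0 0 0 0.5 0 0 -1;0 0 0 0.7 0 -0.5 -1;0 0 0 0.5 0 -1 1'
python3 - <<'E'
from h import *
go(.440,-.040,.015,-33)
c=viewer.camera("side")
overlay(c,"s5.png",None,(170,160,490,400),2)
E
```

```text
time: 6.95
position: [0.4467, -0.0273, 0.0747]
tool_rot: [0.273, 0.962, -0.002, -0.003]
ft_force: [0.3, 1.0, 0.9]
grip_width: 0.0827
t 6.95 pos [ 0.4467 -0.0273  0.0747] psi -31.7 F [0.3 1.  0.9] w 0.083
turn units [-0.06 -0.05  0.26]  shift units [-0.03 -0.35  1.49]
```

View pics/s5.png

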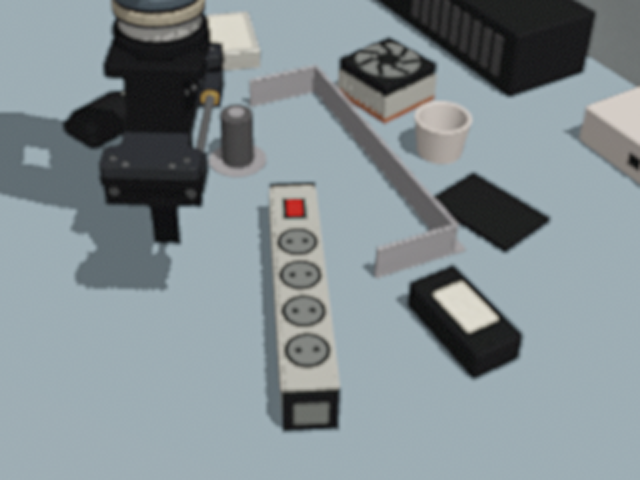

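```bash

python3 - <<'E'
from h import *
c=viewer.camera("side"); z=lambda x,y:(170+x/2,160+y/2)
p=fit(c,dict(s1=z(297,241),s2=z(300,274),s3=z(304,310),s4=z(307,350),sw=z(294,208),rn=z(282,393),rf=z(337,389),lf=z(315,184),ln=z(268,186)))
overlay(c,"s6.png",p,(170,160,490,400),2)
th=-(p[2]-np.degrees(bayT()[1])); s=np.radians(th);
for P in (tobay(p[:2])[0]*1000,np.array([-126,66])): print("n,a:",P[0]*np.cos(s)-P[1]*np.sin(s),P[0]*np.sin(s)+P[1]*np.cos(s))
sw=np.radians(p[2]); u=np.array([-np.sin(sw),np.cos(sw)]); print("right end",p[:2]-.13*u,"u",u)
E
```

```text
fit [  0.5168  -0.1253 -26.2509] rms px 0.9 
res {'s1': [-0.0, -0.3], 's2': [-0.0, -0.2], 's3': [-0.4, 0.2], 's4': [-0.1, 0.1], 'sw': [-0.0, -0.6], 'rn': [-0.4, 0.8], 'rf': [1.5, 1.4], 'lf': [-0.2, -2.0], 'ln': [0.3, -2.2]}
bay: centre [-0.1533 -0.1601] left [-0.1078 -0.0383] right [-0.1988 -0.2819] relyaw -20.49
n,a: -87.52441774816624 -203.62590203943375
n,a: -141.13032605439244 17.726563902259073
right end [ 0.45934246 -0.2418594 ] u [0.44230309 0.89686564]
```

View pics/s6.png

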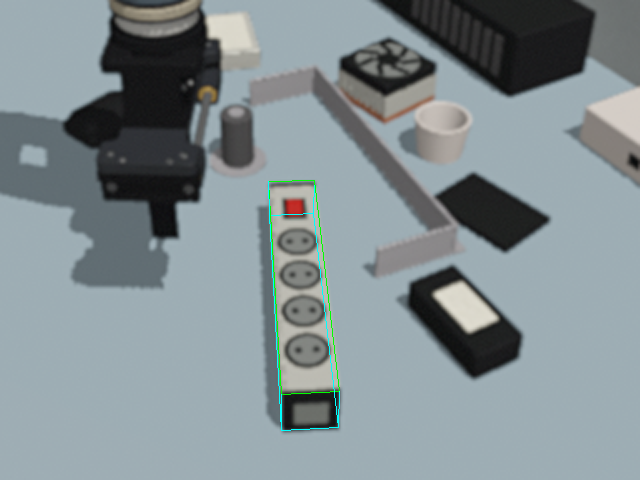

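```bash

python3 - <<'E'
from h import *
print(robot.get_obs()["q"].round(2)); go(.440,-.275,.09,-116); go(.44,-.275,.09,64)
E
```

```text
[-0.31  0.56  1.99 -0.01  0.59 -1.32]
t 7.05 pos [ 0.4476 -0.0271  0.0775] psi -31.6 F [ 0.4 -0.6 -0.8] w 0.076
turn units [-0.02  0.04 16.87]  shift units [-3.09 -5.38 -0.29]
t 7.05 pos [ 0.4476 -0.0271  0.0775] psi -31.6 F [ 0.4 -0.6 -0.8] w 0.076
turn units [ -0.05  -0.02 -19.13]  shift units [-3.09 -5.38 -0.29]
```

```bash

python3 -m crank '0 0 0 0 -0.9 -0.2 0.72;0 0 0 0 -0.9 -0.1 0.72;0 0 0 -0.5 -0.9 0 0.72;0 0 0 -0.6 -0.9 0 0.72;0 0 0 -0.7 -0.9 0 0.72' 20
python3 -m crank '0 0 1 -0.7 -0.6 0 0.72;0 0 1 -0.4 0 0 0.72;0 0 1 0 0 0 0.72;0 0 1 0 0 0 0.72;0 0 1 0 0 0 0.72'
python3 -m crank '0 0 1 0 0 0 0.72;0 0 1 0 0 0 0.72;0 0 1 0 0 0 0.72;0 0 1 0 0 0 0.72;0 0 1 0 0 0 0.72'
python3 -m crank '0 0 1 0 0 0 0.72;0 0 1 0 0 0 0.72;0 0 1 0 0 0 0.72;0 0 1 0 0 0 0.72;0 0 1 0 0 0 0.72'
python3 - <<'E'
from h import *
go(.446,-.270,.012,-116)
E
```

```text
time: 7.68
position: [0.4179, -0.2232, 0.091]
tool_rot: [0.27, 0.963, -0.003, 0.005]
ft_force: [1.0, -0.6, -0.7]
grip_width: 0.0269
time: 8.3
position: [0.4469, -0.2796, 0.0895]
tool_rot: [0.482, 0.876, -0.004, 0.011]
ft_force: [-1.0, -0.9, -0.2]
grip_width: 0.0122
time: 8.93
position: [0.4496, -0.2837, 0.0869]
tool_rot: [0.666, 0.746, -0.001, 0.014]
ft_force: [-0.7, 0.2, -0.2]
grip_width: 0.0119
time: 9.55
position: [0.4523, -0.2877, 0.0843]
tool_rot: [0.816, 0.577, 0.002, 0.017]
ft_force: [0.6, 0.2, 0.3]
grip_width: 0.0123
t 9.55 pos [ 0.4523 -0.2877  0.0843] psi -109.5 F [0.6 0.2 0.3] w 0.012
turn units [0.36 0.16 1.3 ]  shift units [ 0.39 -0.35  1.79]
```

```bash

python3 -m crank '0.35 0.15 0.7 0.2 -0.2 0.6 0.72;0 0 0.6 0.1 -0.1 0.6 0.72;0 0 0 0 0 0.6 0.72;0 0 0 0 0 0 0.72'
python3 - <<'E'
from h import *
go(.448,-.264,.012,-116)
c=viewer.camera("top"); overlay(c,"t3.png",(.5168,-.1253,-26.25),(220,180,430,340),3)
c=viewer.camera("side"); overlay(c,"s7.png",None,(170,160,490,400),2)
E
```

```text
time: 10.05
position: [0.4488, -0.2767, 0.0088]
tool_rot: [0.85, 0.528, -0.0, 0.004]
ft_force: [-0.2, 0.3, -0.6]
grip_width: 0.0122
t 10.05 pos [ 0.4488 -0.2767  0.0088] psi -116.3 F [-0.2  0.3 -0.6] w 0.012
turn units [ 0.08  0.05 -0.06]  shift units [ 0.27 -0.16 -0.08]
```

View pics/t3.png

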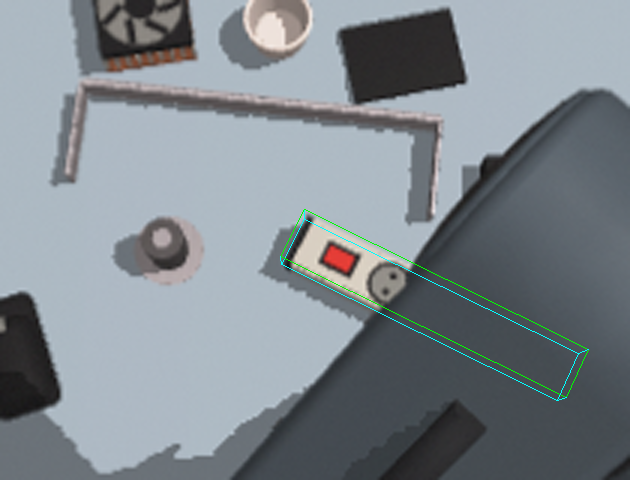

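View pics/s7.png

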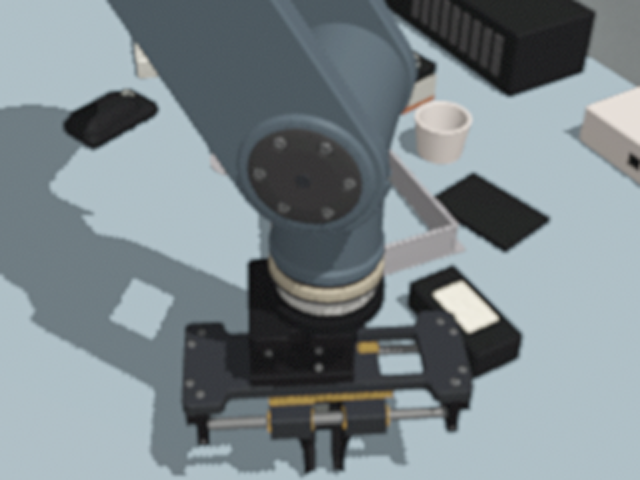

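```bash

python3 -m crank '0.1 0.05 0 0.3 -0.15 -0.1 0.72;0 0 0 0.3 0 0 0.72;0 0 0 0.4 0 0 0.72;0 0 0 0.4 0 0 0.72;0 0 0 0.4 0 0 0.72'
python3 - <<'E'
from h import *
go(.448,-.264,.012,-116)
c=viewer.camera("top"); overlay(c,"t4.png",None,(220,180,430,340),3)
E
```

```text
time: 10.78
position: [0.4792, -0.2081, 0.0171]
tool_rot: [0.849, 0.528, 0.0, 0.004]
ft_force: [-0.6, -2.8, -2.3]
grip_width: 0.0122
t 10.78 pos [ 0.4792 -0.2081  0.0171] psi -116.3 F [-0.6 -2.8 -2.3] w 0.012
turn units [ 0.08  0.04 -0.06]  shift units [-1.6  -0.08  0.13]
```

View pics/t4.png

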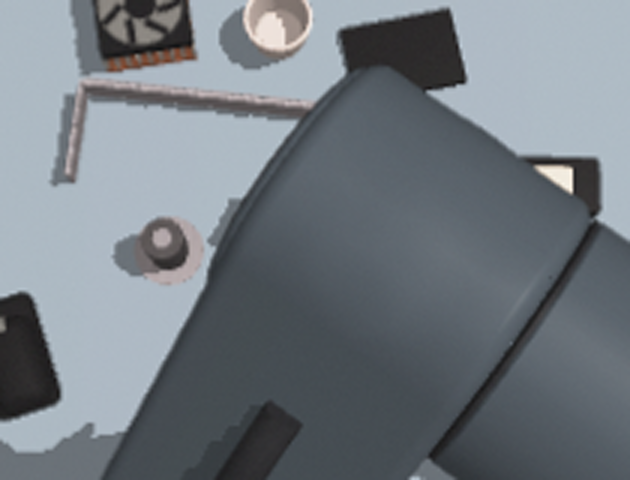

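```bash

python3 -m crank '0.1 0 0 0.4 0 0.1 0.72;0 0 0 0.4 0 0 0.72;0 0 0 0.4 0 0 0.72;0 0 0 0 0 0 0.72'
python3 - <<'E'
from h import *
go(.448,-.264,.012,-116)
c=viewer.camera("top"); overlay(c,"t5.png",None,(220,180,430,340),3)
c=viewer.camera("side"); overlay(c,"s8.png",None,(170,160,490,400),2)
E
```

```text
time: 11.32
position: [0.5028, -0.1612, 0.0137]
tool_rot: [0.848, 0.529, -0.002, 0.001]
ft_force: [0.4, -1.1, -0.4]
grip_width: 0.0121
t 11.32 pos [ 0.5028 -0.1612  0.0137] psi -116.1 F [ 0.4 -1.1 -0.4] w 0.012
turn units [-0.01  0.05 -0.02]  shift units [-2.91 -0.1   0.05]
```

View pics/t5.png

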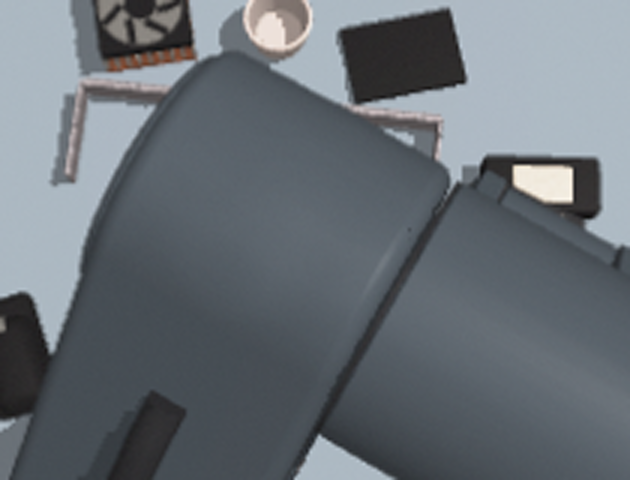

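View pics/s8.png

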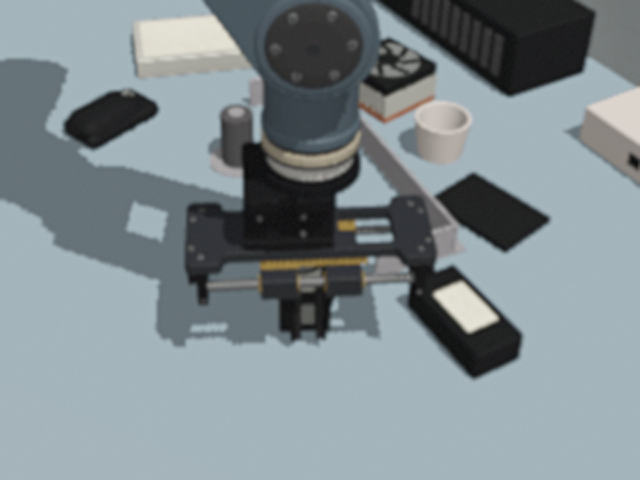

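```bash

python3 -m crank '0 0 0 0.4 0 0 0.72;0 0 0 0.4 0 0 0.72;0 0 0 0.3 0 0 0.72;0 0 0 0 0 0 0.72'
python3 - <<'E'
from h import *
go(.448,-.264,.012,-116)
c=viewer.camera("side"); overlay(c,"s9.png",None,(170,120,490,360),2)
E
```

```text
time: 11.92
position: [0.5229, -0.1213, 0.0136]
tool_rot: [0.849, 0.529, -0.002, 0.001]
ft_force: [0.2, 0.1, 0.4]
grip_width: 0.0121
t 11.93 pos [ 0.5229 -0.1213  0.0136] psi -116.2 F [0.2 0.1 0.4] w 0.012
turn units [-0.    0.06 -0.04]  shift units [-4.03 -0.11  0.06]
```

View pics/s9.png

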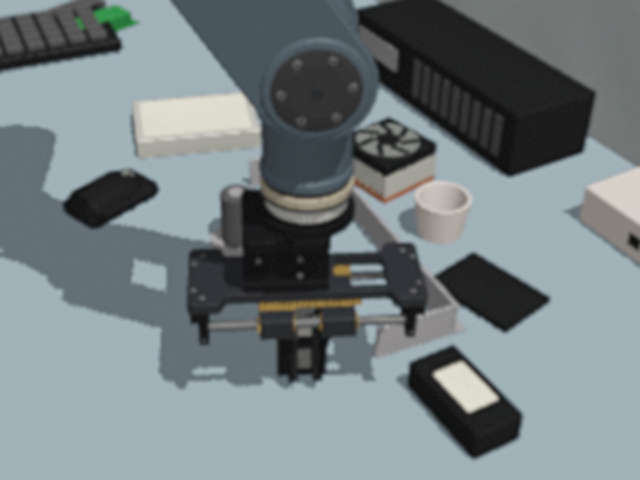

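```bash

python3 -m crank '0 0 0 0.3 0 0 0.72;0 0 0 0.25 0 0 0.72;0 0 0 0 0 0 0.72;0 0 0 -0.8 0 0 0.72;0 0 0 -1 0 -0.5 0.72'
python3 -m crank '0 0 0 -1 -0.5 -0.8 0.72;0 0 0 -0.9 -0.8 -0.8 0.72;0 0 0 -0.9 -0.8 0 0.72'
python3 - <<'E'
from h import *
go(.448,-.264,.012,-116)
c=viewer.camera("top"); overlay(c,"t6.png",None,(220,180,430,340),3)
c=viewer.camera("side"); overlay(c,"s10.png",None,(170,120,490,360),2)
E
```

```text
time: 12.6
position: [0.5006, -0.1636, 0.0327]
tool_rot: [0.848, 0.53, -0.002, -0.001]
ft_force: [0.6, -0.6, 0.6]
grip_width: 0.0123
time: 12.98
position: [0.3771, -0.2313, 0.0995]
tool_rot: [0.848, 0.53, -0.001, 0.003]
ft_force: [0.2, -1.8, -0.4]
grip_width: 0.0124
t 12.97 pos [ 0.3771 -0.2313  0.0995] psi -116.0 F [ 0.2 -1.8 -0.4] w 0.012
turn units [0.05 0.04 0.  ]  shift units [0.05 1.94 2.2 ]
```

View pics/t6.png

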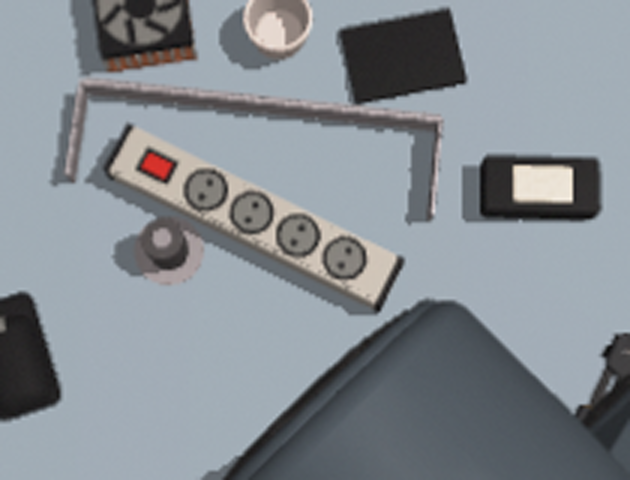

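View pics/s10.png

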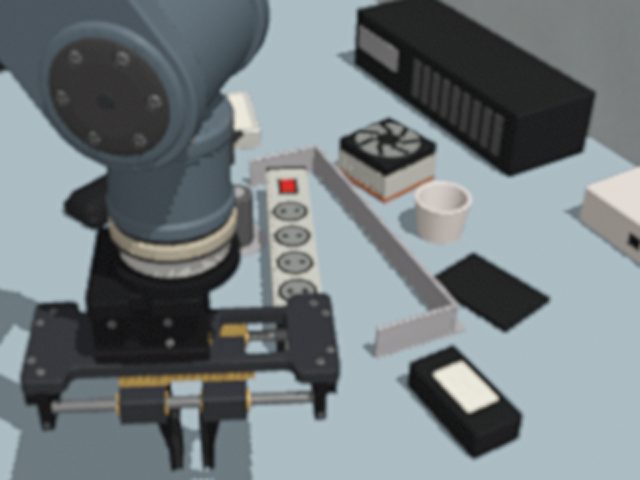

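Excellent view: strip lies behind the post, left end inside the left cheek (left corners at about (130,126),(108,172) in the 3× crop).

```bash

python3 - <<'E'
from h import *
c=viewer.camera("top"); z=lambda x,y:(220+x/3,180+y/3)
p=fit(c,dict(s1=z(206,189),s2=z(251,211),s3=z(297,234),s4=z(344,257),sw=z(157,165),rn=z(378,310),rf=z(402,258),lf=z(130,126),ln=z(108,172)))
sw=np.radians(p[2]); u=np.array([-np.sin(sw),np.cos(sw)]); n=np.array([np.cos(sw),np.sin(sw)])
print("R near corner",p[:2]-.13*u-.022*n,"corners bay",tobay(stripbox(*p)[:4,:2]).round(4))
E
```

```text
fit [ 5.91000e-01  2.51000e-02 -2.64665e+01] rms px 0.91 
res {'s1': [-0.2, 0.3], 's2': [0.1, 0.5], 's3': [0.5, 0.7], 's4': [0.5, 0.8], 'sw': [-0.4, -0.0], 'rn': [0.8, -1.1], 'rf': [0.7, 0.4], 'lf': [-1.1, -1.4], 'ln': [-2.1, -1.6]}
bay: centre [-0.0946 -0.0031] left [-0.0486  0.1185] right [-0.1406 -0.1247] relyaw -20.7
R near corner [ 0.51334472 -0.08151759] corners bay [[-0.0281  0.1107]
 [-0.0692  0.1263]
 [-0.1611 -0.1169]
 [-0.12   -0.1325]]
```

```bash

python3 -m crank '0 0 1 0 0 0 -1;0 0 1 0 0 0 -1;0 0 1 0 0 0 -1;0 0 1 0 0 0 -1;0 0 1 0 0 0 -1'
python3 -m crank '0 0 1 0 0 0 -1;0 0 1 0 0 0 -1;0 0 1 0 0 0 -1;0 0 1 0 0 0 -1;0 0 1 0 0 0 -1'
python3 -m crank '0 0 1 0 0 0 -1;0 0 1 0 0 0 -1;0 0 1 0 0 0 -1;0 0 1 0 0 0 -1'
python3 - <<'E'
from h import *
P=frombay([-.175,-.030])[0]; print(P)
go(P[0],P[1],.08,-185.76)
E
```

```text
time: 13.75
position: [0.3812, -0.2284, 0.0969]
tool_rot: [0.945, 0.326, 0.001, 0.0]
ft_force: [-0.2, 0.1, -0.2]
grip_width: 0.054
time: 14.38
position: [0.3883, -0.2255, 0.0953]
tool_rot: [0.994, 0.108, 0.003, -0.0]
ft_force: [0.8, -0.9, 0.5]
grip_width: 0.0869
time: 14.88
position: [0.3939, -0.2231, 0.0939]
tool_rot: [0.998, -0.07, 0.005, -0.001]
ft_force: [-0.9, -0.4, -0.0]
grip_width: 0.087
[0.50827572 0.00637316]
t 14.88 pos [ 0.3939 -0.2231  0.0939] psi 172.0 F [-0.9 -0.4 -0. ] w 0.087
turn units [-0.04 -0.1  -0.45]  shift units [ 2.03 -6.08  0.39]
```

```bash

python3 -m crank '0 0 -0.4 0 -0.9 0 -1;0 0 0 0.2 -0.9 0 -1;0 0 0 0.2 -0.9 0 -1;0 0 0 0.3 -0.9 0 -1;0 0 0 0.4 -0.9 0 -1'
python3 -m crank '0 0 0 0.4 -0.9 0 -1;0 0 0 0.3 -0.5 0 -1;0 0 0 0 0 0 -1'
python3 - <<'E'
from h import *
P=frombay([-.175,-.030])[0]
go(P[0],P[1],.014,-185.76)
E
```

```text
time: 15.5
position: [0.4657, -0.0429, 0.0934]
tool_rot: [0.999, -0.053, 0.007, -0.002]
ft_force: [0.3, -0.7, 0.2]
grip_width: 0.0871
time: 15.88
position: [0.5041, 0.018, 0.0931]
tool_rot: [0.999, -0.049, 0.009, -0.003]
ft_force: [-0.2, -0.6, 0.4]
grip_width: 0.0869
t 15.88 pos [0.5041 0.018  0.0931] psi 174.4 F [-0.2 -0.6  0.4] w 0.087
turn units [-0.07 -0.19  0.02]  shift units [0.1  0.29 1.98]
```

```bash

python3 -m crank '0 -0.2 0 0 0.3 0.5 -1;0 0 0 0 0 0.8 -1;0 0 0 0 0 0.7 -1;0 0 0 0 0 0 -1'
python3 - <<'E'
from h import *
P=frombay([-.165,-.030])[0]
go(P[0],P[1],.014,-185.76)
c=viewer.camera("side"); overlay(c,"s11.png",None,(170,120,490,360),2)
E
```

```text
time: 16.38
position: [0.5037, 0.0074, 0.0106]
tool_rot: [0.999, -0.048, -0.0, -0.003]
ft_force: [-0.0, 0.6, 0.1]
grip_width: 0.0872
t 16.38 pos [0.5037 0.0074 0.0106] psi 174.5 F [-0.   0.6  0.1] w 0.087
turn units [-0.08  0.01  0.05]  shift units [ 0.37  0.02 -0.09]
```

View pics/s11.png

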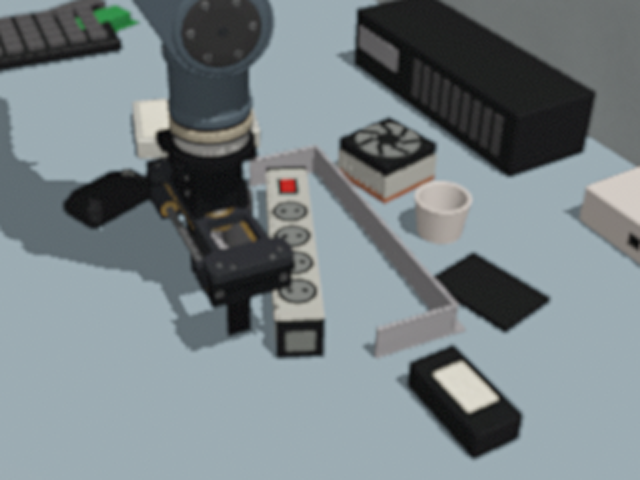

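```bash

python3 -m crank '0 0 0 0.3 0 -0.1 -1;0 0 0 0.3 0 0 -1;0 0 0 0.3 0 0 -1;0 0 0 0.3 0 0 -1;0 0 0 0 0 0 -1'
python3 - <<'E'
from h import *
P=frombay([-.165,-.030])[0]
go(P[0],P[1],.014,-185.76)
c=viewer.camera("side"); overlay(c,"s12.png",None,(170,120,490,360),2)
E
```

```text
time: 17.05
position: [0.5569, 0.0019, 0.0192]
tool_rot: [0.999, -0.049, 0.003, -0.003]
ft_force: [0.1, 0.6, 0.2]
grip_width: 0.0871
t 17.05 pos [0.5569 0.0019 0.0192] psi 174.4 F [0.1 0.6 0.2] w 0.087
turn units [-0.07 -0.06  0.04]  shift units [-0.97  0.01  0.12]
```

View pics/s12.png

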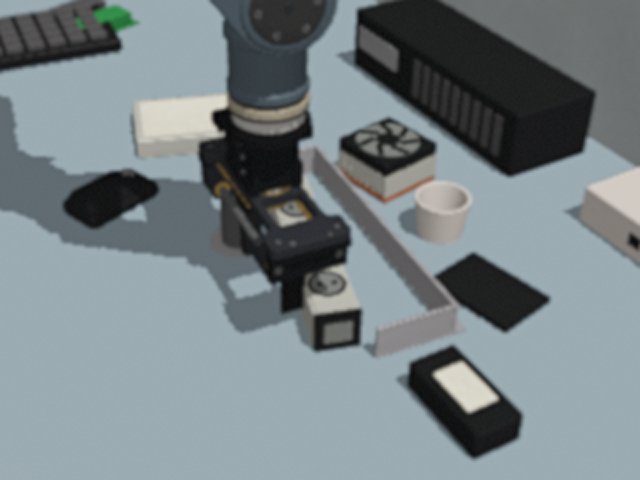

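```bash

python3 - <<'E'
from h import *
c=viewer.camera("side"); z=lambda x,y:(170+x/2,120+y/2)
p=fit(c,dict(s4=z(326,283),rn=z(312,318),rf=z(360,307),s1=z(291,208)),(.61,.02,-12))
print(tobay(stripbox(*p)[:4,:2]).round(4))
print("cheek tip pix (zoom)",((pix(c,np.c_[frombay([[-.08,-.1525],[-.08,-.1525]]),[.036,0]])-[170,120])*2).round())
E
```

```text
fit [  0.6072   0.0301 -15.6392] rms px 0.65 
res {'s4': [-0.9, 0.3], 'rn': [0.5, -0.6], 'rf': [0.2, 1.1], 's1': [-0.0, -0.8]}
bay: centre [-0.079   0.0035] left [-0.0567  0.1316] right [-0.1012 -0.1246] relyaw -9.88
[[-0.035   0.1278]
 [-0.0783  0.1354]
 [-0.1229 -0.1208]
 [-0.0796 -0.1283]]
cheek tip pix (zoom) [[372. 331.]
 [370. 360.]]
```

```bash

python3 -m crank '0 0 0 0.3 0 0.1 -1;0 0 0 0.3 0 0 -1;0 0 0 0.3 0 0 -1;0 0 0 0 0 0 -1'
python3 - <<'E'
from h import *
P=frombay([-.0535,-.030])[0]
go(P[0],P[1],.014,-185.76)
c=viewer.camera("side"); overlay(c,"s13.png",None,(170,120,490,360),2)
E
```

```text
time: 17.65
position: [0.5912, -0.0013, 0.0142]
tool_rot: [0.999, -0.049, -0.001, -0.003]
ft_force: [-0.3, -0.2, 0.5]
grip_width: 0.087
t 17.65 pos [ 0.5912 -0.0013  0.0142] psi 174.4 F [-0.3 -0.2  0.5] w 0.087
turn units [-0.08  0.03  0.03]  shift units [0.96 0.02 0.  ]
```

View pics/s13.png

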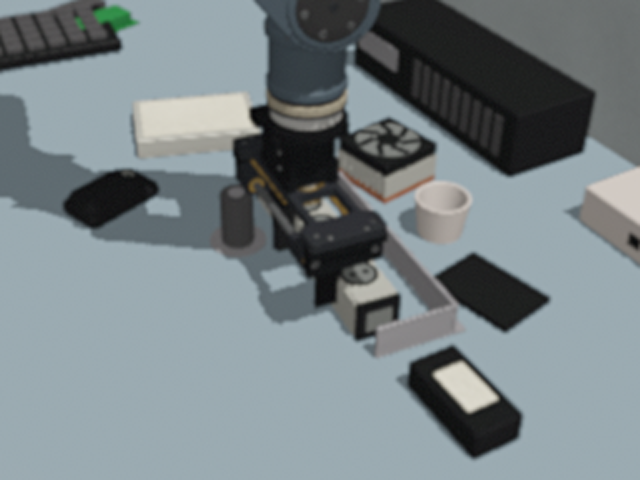

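```bash

python3 -m crank '0 0 0 0.35 0 0 -1;0 0 0 0.35 0 0 -1;0 0 0 0.1 0 0 -1;0 0 0 0 0 0 -1'
python3 - <<'E'
from h import *
P=frombay([-.0535,-.030])[0]
go(P[0],P[1],.014,-185.76)
c=viewer.camera("side"); overlay(c,"s14.png",None,(170,120,490,360),2)
E
```

```text
time: 18.2
position: [0.6164, -0.0028, 0.0135]
tool_rot: [0.999, -0.047, -0.009, -0.004]
ft_force: [-2.1, -0.2, 1.3]
grip_width: 0.087
t 18.2 pos [ 0.6164 -0.0028  0.0135] psi 174.6 F [-2.1 -0.2  1.3] w 0.087
turn units [-0.08  0.2   0.08]  shift units [ 0.32  0.05 -0.02]
```

View pics/s14.png

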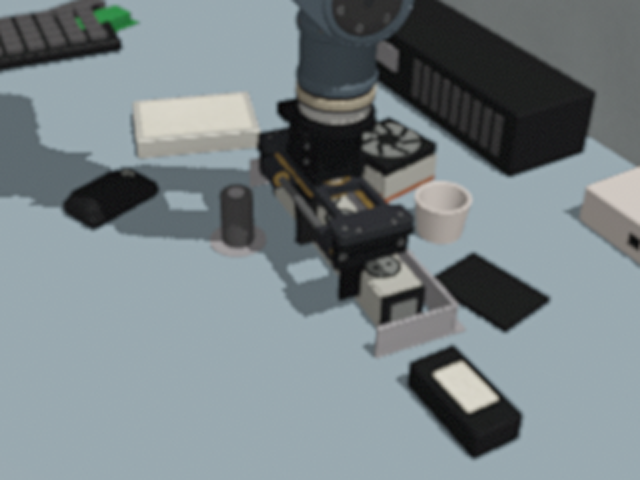

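```bash

python3 -m crank '0 0.1 0 0.25 0 0 -1;0 0 0 0.15 0 0 -1'
python3 -m crank '0 0 0 0.15 0 0 -1'
python3 -m crank '0 0 0 0.15 0 0 -1'
```

```text
time: 18.5
position: [0.628, -0.0034, 0.013]
tool_rot: [0.999, -0.046, -0.009, -0.004]
ft_force: [-6.9, -0.3, 5.5]
grip_width: 0.087
time: 18.62
position: [0.6316, -0.0035, 0.0129]
tool_rot: [0.999, -0.046, -0.012, -0.005]
ft_force: [-9.0, 1.5, 6.3]
grip_width: 0.087
time: 18.75
position: [0.6316, -0.0032, 0.0126]
tool_rot: [0.999, -0.046, -0.019, -0.005]
ft_force: [-16.2, -1.1, 13.3]
grip_width: 0.0871
```

```bash

python3 -m crank '0 0 0 -0.2 0 0 -1;0 0 0 -0.5 0 0 -1;0 0 0 -0.5 0 -0.8 -1;0 0 0 -0.9 0 -0.9 -1;0 0 0 -1 0 -0.3 -1'
python3 -m crank '0 0 0 -1 0.9 -0.2 -1;0 0 0 -0.8 0.9 0 -1;0 0 0 -0.3 0.9 0 -1;0 0 0 0 0.9 0 -1;0 0 0 0 0.5 0 -1'
python3 - <<'E'
from h import *
go(.4,-.2,.1,-185.76)
c=viewer.camera("top"); overlay(c,"t7.png",None,(220,180,430,340),3)
c=viewer.camera("side"); overlay(c,"s15.png",None,(170,120,490,360),2)
E
```

```text
time: 19.38
position: [0.5186, 0.0058, 0.0974]
tool_rot: [0.999, -0.047, -0.006, -0.004]
ft_force: [-0.1, -0.3, 0.4]
grip_width: 0.0875
time: 20.0
position: [0.424, -0.1555, 0.1092]
tool_rot: [0.999, -0.046, 0.006, 0.001]
ft_force: [0.6, -1.0, -0.3]
grip_width: 0.087
t 20.0 pos [ 0.424  -0.1555  0.1092] psi 174.7 F [ 0.6 -1.  -0.3] w 0.087
turn units [ 0.01 -0.15  0.1 ]  shift units [-0.5   1.16  0.22]
```

View pics/t7.png

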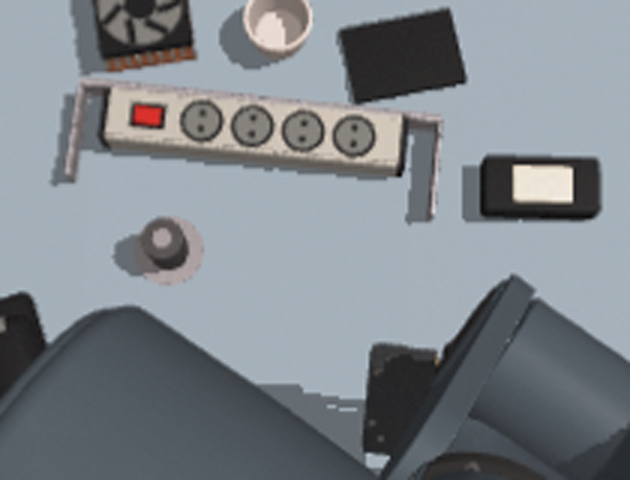

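View pics/s15.png

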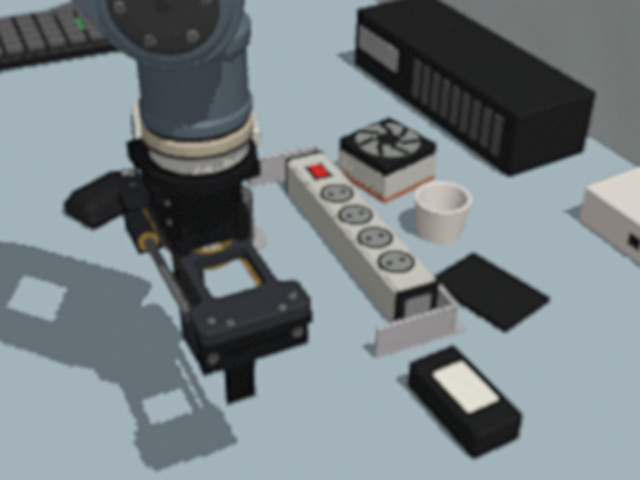

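```bash

python3 - <<'E'
from h import *
c=viewer.camera("top"); z=lambda x,y:(220+x/3,180+y/3)
p=fit(c,dict(s1=z(202,120),s2=z(252,126),s3=z(303,131),s4=z(354,136),sw=z(148,116),rn=z(401,166),rf=z(405,114),lf=z(111,87),ln=z(106,138)),(.66,.02,-6))
for k in "mouse harddrive cooler adapter screwcup screwdriver ssd".split():
    r=spotter.boxes_of(k,c); print(k,[np.round(w(c,x["at"]),3).tolist() for x in r[:1]])
c=viewer.camera("side"); z=lambda x,y:(170+x/2,120+y/2)
fit(c,dict(s1=z(337,193),s2=z(355,214),s3=z(375,237),s4=z(397,261),sw=z(318,171),rn=z(396,293),rf=z(436,280)),(.66,.02,-6))
E
```

```text
fit [ 0.6656  0.0252 -5.1673] rms px 1.07 
res {'s1': [-0.2, 0.4], 's2': [0.1, -0.0], 's3': [0.4, -0.1], 's4': [0.6, -0.2], 'sw': [-0.6, -0.0], 'rn': [1.2, -0.1], 'rf': [1.3, 0.4], 'lf': [-2.6, -0.1], 'ln': [-3.1, -0.4]}
bay: centre [-0.0204  0.0045] left [-0.0217  0.1345] right [-0.019  -0.1254] relyaw 0.6
mouse [[0.487, 0.227, 0.026]]
harddrive [[0.562, 0.094, 0.003]]
cooler [[0.762, 0.123, 0.051]]
adapter [[0.619, -0.218, 0.03]]
screwcup [[0.537, -0.393, 0.022]]
screwdriver [[0.535, -0.393, 0.023]]
ssd [[0.744, -0.105, 0.008]]
fit [ 0.6696  0.0283 -5.9423] rms px 0.46 
res {'s1': [-0.1, -0.5], 's2': [-0.1, -0.3], 's3': [-0.2, -0.1], 's4': [-0.8, 0.2], 'sw': [0.1, -0.5], 'rn': [0.2, 0.2], 'rf': [1.0, 0.7]}
bay: centre [-0.0167  0.0081] left [-0.0162  0.1381] right [-0.0171 -0.1219] relyaw -0.18
```

```bash

python3 - <<'E'
from h import *
c=viewer.camera("top"); save(c,"t8.png")
a=cv2.imread("pics/top0.png"); b=cv2.imread("pics/t8.png")
cv2.imwrite("pics/cmp.png",np.hstack([a[80:330,130:500],b[80:330,130:500]]))
E
```

```text
(no output)
```

View pics/cmp.png

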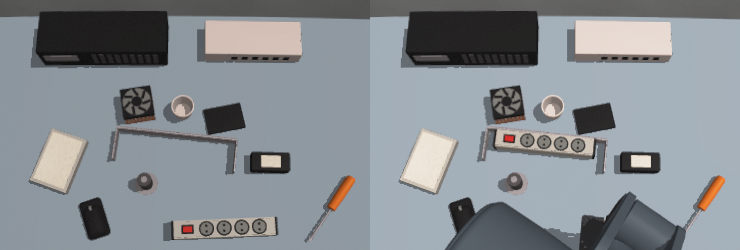

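The side-by-side shows every bystander exactly where it started. The strip is seated along the fence, between the cheeks.

```bash
python3 -c "
from h import *
print(robot.hand_in()); print(robot.get_obs()['time'])"
```

```text
the job is handed in; nothing more can be done
None
the job is handed in; nothing more can be done
```

The strip is in the bracket, flat against the back fence between the two cheeks, and the job is handed in at about 20.5 s of the 58 s allowed. The hand-in gave no verdict.

**What I did:** I pushed the near side with the open fingers to turn the strip by about 29° in all. I then pushed its right end along its own axis so that the left end went in behind the post. Last, I swung the right end in with both fingers on the near side until it met the fence, at about 16 N. I never gripped or lifted it.

**Last checks (bay frame):**

| View | Left end x | Right end x | Middle y | Angle to fence |
|---|---|---|---|---|
| Top camera | -21.7 mm | -19.0 mm | +4.5 mm | 0.6° |
| Side camera | -16.2 mm | -17.1 mm | +8.1 mm | -0.2° |

- **Camera disagreement:** the two views differ by 2 to 5 mm. The strip cannot go past -22 mm, so the fence position I measured from the top picture is a few mm off. Both views still fit touching the fence along its whole length.
- **Flat on the desk:** I judged this by eye from the side picture; I did not measure it.
- **Other things on the desk:** before-and-after top pictures show them where they started. The mouse and screwdriver were partly hidden by the arm.
- **Bad detections:** in the last look the network reported the post as the hard drive and the screwdriver as the cup. I went by the pictures for those two.

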